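Clip the wheel spindle into the checking cradle

TASK

Draw the hex-headed wheel spindle straight out of the wooden block and leave the plain thin pin where it is. The head's pocket in the metal checking cradle leaves no room for fingers, so lay the spindle down, take it again by its shank, and push it down past the sprung jaw until it lies fully home in both forks, head in the pocket and jaw sprung shut over it; then let go. Do not knock the other things about.

Things in the scene. Friction and masses are not known exactly. Their poses are not given: they have to be found in the camera images.
- block: Fixed wooden block, 100 (x) x 132 (y) x 64 (z) mm, origin at the centre of its underside. Two bores of 19 mm along its x, at y = +33 and -33 mm, 36 mm above the bench; their mouths are on the +x face (x = +50 mm). The spindle sits in one of them, the pin in the other.
- spindle: Loose steel spindle, 0.2 kg: round shank 16 mm thick, 105 mm long, and at its +x end a hexagonal head 24 mm across flats (28 across corners), 34 mm long. Origin on the axis at mid shank; x points from tail to head. At the start 97 mm of the shank is in the bore; the head stands out level, its near end 8 mm from the block's face, flats to the two sides.
- spindle_head (a point): Centre of the spindle's hexagonal head, on the axis, 69.5 mm along the spindle's x from its origin (shank x = -52.5 to +52.5 mm, head x = +52.5 to +86.5 mm).
- pin: Loose plain steel pin without a head, 10 mm thick, 130 mm long, in the other bore with about 33 mm standing out; leave it alone. Origin on its axis, x along it outward; it spans x = -52.5 to +77.5 mm.
- cradle: Fixed metal checking cradle, base plate 170 x 74 x 8 mm (x = -71 to +99), origin on its underside. The seat runs along its x, axis 36 mm up. From -x to +x: jaw clip (x = -48 to -32; fixed cheek at -y, sprung jaw at +y, flared tops), gap for the fingers (x = -25 to +30, only the plate below), U fork (x = 30 to 40, 17.6 mm wide, flared, top at 56 mm), head pocket.
- pocket (a point): Centre of the cradle's head pocket on the seat axis, 64.5 mm along x from the seat point: cheeks 6 mm thick, 36 mm apart, x = 50 to 94 mm of the cradle, up to 52 mm above its underside; end plate's inner face at x = 89 mm. The head lies between U fork and end plate, with about 7 mm of play either way.
- seat (a point): Point on the axis of the seat, 36 mm above the cradle's origin, axes as the cradle's. Spindle fully home: its axis along this x through this point, its origin about 5 mm to the -x side of it (head centre at the pocket's centre), shank resting on both fork bottoms.
- jaw (a joint): Sprung jaw of the clip, hinged along the cradle's x at y = 14, z = 17 mm of the cradle; rad, 0 shut (its stop), grows as the jaw swings outward (+y); passing the shank opens it to about 0.15 with 6 to 15 N pushed down, then it snaps back to 0.
- jaw_nose (a point): Centre of the jaw's round nose (radius 3 mm), which snaps over the shank; shut it is at x = -40, y = 6.9, z = 44.9 mm of the cradle. The jaw's flared lip reaches to about 60 mm above the underside.
- piston: Bystander: light grey piston, 48 mm wide, 46 mm high, origin at the centre of its underside.
- mallet_block: Bystander: small wooden block 45 x 90 x 22 mm lying to the left of the cradle, origin at the centre of its underside.
- tape: Bystander: black tape roll, 105 mm wide, 19 mm high, lying flat, origin at the centre of its underside.
- pliers_1: Bystander: pliers with red grips, 167 x 66 x 15 mm, lying flat, origin at the underside.
- tin: Bystander: round green tin, 86 mm wide, 52 mm high, origin at the centre of its underside.

How it is judged:
By the outcome, as a careful person would: the job done as asked, in the order asked, and still so for the second after the job is handed in, with the robot touching nothing.
It also fails if it takes over 58 s, if anything falls off the work surface, if the arm or the gripper's body presses on something with over 40 N, if the wrist force passes 120 N, or if a joint passes its speed limit or range.

ROBOT

A 6-joint arm with a two-finger parallel gripper is mounted at the origin on a cart in front of the work surface, level with it; the furniture and walls round the work are solid. World frame = base frame: x ahead of the robot, y to its left, z up, the work surface at z = 0. Lengths are in m, angles in degrees, forces in N, time in s.
With the tool pointing down it reaches from about 0.375 to 0.9 m from the base axis. Payload 3.1 kg.
Tool frame: the origin (TCP) lies between the finger pads; the fingertips stand 11 mm ahead of it and the grasp point (between the pads) lies 8 mm behind it; z points along the fingers, y is the line along which they close (so a half turn about z gives the same grasp; the last joint's range is limited). The gripper opens to 87 mm and grips with 3 to 60 N. Pads are 19 mm wide; open, the fingers measure 117 mm over their backs; the gripper's body (75 mm by 190 mm) begins 51 mm behind the grasp point.
Start: joints at [56.981, 30.224, 82.088, -0, 67.689, -10.227], TCP at [0.242, 0.576, 0.234] pointing down, gripper open.
Joint ranges: [-176.69, 176.69], [-43.24, 126.21], [12.49, 139.97], [-82, 262], [0, 151.66], [-163.58, 163.58]. Speed limits (degrees/s): [159.86, 159.86, 180, 180, 180, 180].

INTERFACE

Orientations are given as a 3x3 rotation matrix whose columns are the frame's x, y, z axes.
In Python, from rig import bot, viewer, workorder, models gives the robot as it stands.
- The arm moves only by the shell command python3 -m jog 'ROWS'. ROWS is JSON, a list of rows, each a list of 7 numbers: the opening, from 0 (shut) to 1 (fully open), then the shift along the tool's x, y, z in m, then the turn, a rotation vector about the tool's x, y, z in degrees. In form: [[claw, x, y, z, ax, ay, az], ...]. A call has 1 to 20 rows; each row is the pose to reach, as a shift and turn from the pose commanded when the call began, along the tool's axes at that moment; what a row does not reach only later rows make up. A row lasts 1/8 s, in which the tool goes at most 62.5 mm and 10.7 degrees, less where a joint would pass 70% of its speed; a pose out of reach is approached as far as the arm can. A call with a gripper value outside its range is refused whole. The fingers move at their own pace and stop on an object; the grip force is fixed at half the most. Time passes only in rows, so rows that repeat a pose let the fingers close. It gives the time, the measured TCP pose, the force, the opening and the grip force at its end, in the units of the state.
- bot.read_state(): the state, without advancing time (a new reading comes with each control period).
- viewer.capture(name): name is "scene" or "top"; returns (picture, depth): 480x640x3 uint8, blue, green, red; 480x640 float32, m along the optical axis (not along the pixel's ray), 0 where there is no reading.
- viewer.camera_info(name): a dict with "fx", "fy", "cx", "cy" (pixels), "world_to_cam" (4x4, takes a point from world to camera coordinates). Camera axes: x right, y down, z forward; pixel columns grow to the right and rows downward; lengths in m; the calibration is good to about 2 mm. A picture is of the moment at which its call begins. camera_info takes no time and is no camera call.
- workorder.hand_in(): hands the job in; it is judged then, once.
Trained networks look in the newest picture that a camera, given by its name, has taken for a name from the list of things; names that differ only in an ending like _2 or _b are one class to them, and where a whole thing is asked for, a point or a joint stands for the part that bears it (a point fixed in the world has none). Each returns a list of dicts, best first, with "p" (0 to 1); they miss things now and then, are a little off and sometimes report something else, mostly with a low value. They report only what shows in the picture. A call takes as long as a camera call.
- models.outline_of(camera, thing): "mask" (480x640 bool, what is visible of it).
- models.tip_of(camera, thing): "xyz" ([x, y, z] in m, in world coordinates, good to about 4 mm: a listed point, or the origin of a listed thing).
The state is a dict: "time_s": time; "joint_positions": joint angles; "qvel": joint speeds; "tau": joint torques, N m; "position": TCP position; "tcp_rot": TCP orientation; "force": force on the tool from outside, world axes, zero at the start; "moment": the same for the moment, N m; "opening": opening from 0.0 (shut) to 1.0 (fully open); "grasp_force": force on a finger pad.
Only numpy, scipy, OpenCV 4.12 (cv2) and the standard library are available. Lean on these libraries where they do the work, as an engineer would, in place of code of your own. Each camera call takes 0.05 s, during which the arm holds its last target. There are 200 camera calls.

## Working session

There is one attempt and no reset: what is moved stays moved. The work goes in short steps, Python scripts to look and compute and a shell command to move; the robot and the scene stay as the last step left them, time stands still between calls to the robot, and variables do not carry over. Pictures are saved under pics/ and viewed, at most 10 in all, crops included, and the job is handed in when it is done.

```bash
ls; mkdir -p pics
python3 - <<'E'
from rig import bot,viewer,models
import cv2,numpy as np
s=bot.read_state();print(s['time_s'],s['position'],np.round(s['tcp_rot'],3).tolist(),s['opening'])
for c in("scene","top"):
    p,d=viewer.capture(c);cv2.imwrite(f'pics/{c}0.png',p);np.save(f'pics/{c}0.npy',d)
    i=viewer.camera_info(c);print(c,i['fx'],np.round(i['world_to_cam'],3).tolist())
    for t in("block","spindle","spindle_head","pin","cradle","pocket","seat","jaw_nose","piston","mallet_block","tape","pliers_1","tin"):
        try:
            r=models.tip_of(c,t);print(t,[(np.round(x['xyz'],3).tolist(),round(float(x['p']),2)) for x in r[:2]])
        except Exception as e: print(t,e)
E
```

```text
pics
0.0 [0.24168813 0.57559833 0.23255744] [[-0.922, 0.387, -0.001], [0.387, 0.922, -0.002], [0.0, -0.002, -1.0]] 1.0018748301614144
scene 558.5548908775185 [[0.527, -0.85, 0.02, -0.15], [-0.568, -0.369, -0.735, 0.385], [0.632, 0.376, -0.677, 0.937], [0.0, 0.0, 0.0, 1.0]]
block [([0.489, -0.23, 0.002], 0.86), ([0.446, -0.16, 0.033], 0.3)]
spindle [([0.449, -0.16, 0.033], 0.33)]
spindle_head [([0.448, -0.158, 0.032], 0.83)]
pin []
cradle [([0.474, 0.1, -0.002], 0.82)]
pocket [([0.538, 0.116, 0.038], 0.66)]
seat [([0.475, 0.106, 0.037], 0.95)]
jaw_nose [([0.433, 0.102, 0.042], 0.63)]
piston [([0.611, -0.005, -0.001], 0.7), ([0.431, 0.378, -0.005], 0.45)]
mallet_block [([0.422, 0.253, 0.001], 0.72), ([0.433, 0.376, -0.001], 0.65)]
tape [([0.435, 0.376, 0.001], 0.6)]
pliers_1 [([0.431, 0.499, -0.005], 0.63)]
tin [([0.646, 0.155, -0.001], 0.75), ([0.54, 0.119, 0.036], 0.26)]
top 588.6334194623055 [[0.053, -0.999, -0.011, 0.105], [-0.903, -0.043, -0.427, 0.496], [0.426, 0.033, -0.904, 1.226], [0.0, 0.0, 0.0, 1.0]]
block [([0.484, -0.233, 0.0], 0.6)]
spindle [([0.446, -0.161, 0.033], 0.39)]
spindle_head [([0.446, -0.162, 0.033], 0.59)]
pin [([0.475, 0.101, 0.0], 0.58), ([0.608, -0.007, 0.001], 0.56)]
cradle [([0.474, 0.099, 0.001], 0.75)]
pocket [([0.538, 0.119, 0.039], 0.94)]
seat [([0.479, 0.104, 0.038], 0.6)]
jaw_nose [([0.436, 0.098, 0.045], 0.5)]
piston [([0.61, -0.008, 0.003], 0.84)]
mallet_block [([0.423, 0.252, -0.0], 0.82), ([0.54, 0.117, 0.036], 0.41)]
tape [([0.436, 0.377, -0.0], 0.68), ([0.421, 0.252, -0.0], 0.39)]
pliers_1 [([0.431, 0.501, -0.006], 0.83)]
tin [([0.648, 0.16, -0.002], 0.83)]
```

View pics/top0.png

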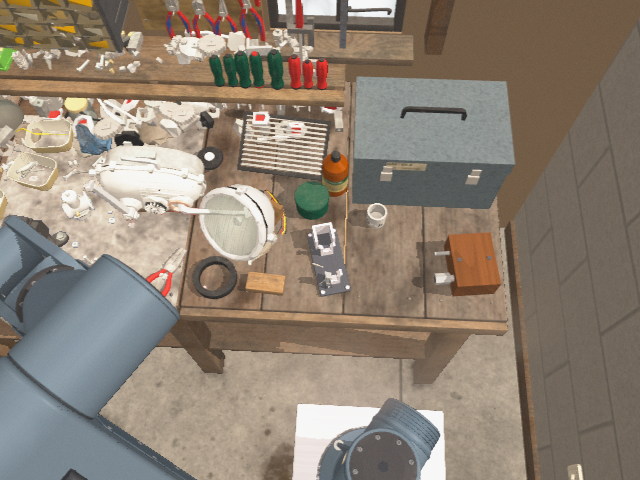

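View pics/scene0.png

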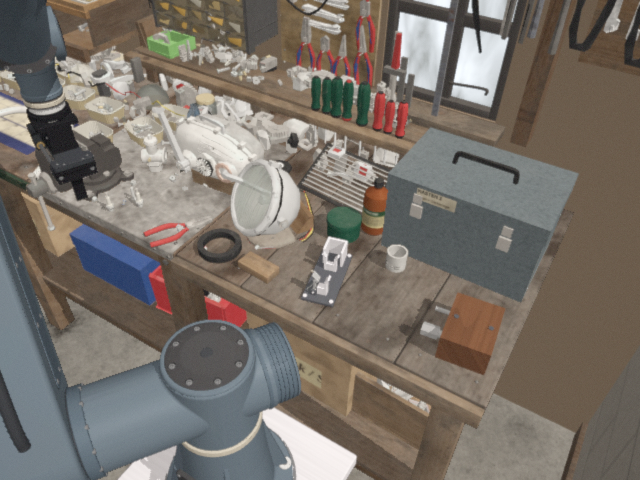

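The top view shows the block at about (470,262), the spindle head at (443,279) and the thin pin at (441,253). Both point left, and the cradle is at (328,265), pointing away from the robot. Next I'll refine these poses from depth.

```bash
cat > h.py <<'E'
import numpy as np,cv2
from rig import bot,viewer,models
def cloud(c,d):
    i=viewer.camera_info(c);v,u=np.mgrid[:480,:640]
    P=np.stack([(u-i['cx'])/i['fx']*d,(v-i['cy'])/i['fy']*d,d,np.ones_like(d)],-1)
    Q=(P@np.linalg.inv(np.array(i['world_to_cam'])).T)[...,:3];Q[d<=0]=np.nan;return Q
def snap(c,save=None):
    p,d=viewer.capture(c)
    if save:cv2.imwrite(save,p)
    return p,cloud(c,d)
def rect(X):
    (c,s,a)=cv2.minAreaRect((X[:,:2]*1000).astype(np.float32));return np.round(c,1),np.round(s,1),round(a,1)
def to(pos,yaw):
    "tool-frame row for TCP pos and closing-direction yaw (deg), tool pointing down"
    from scipy.spatial.transform import Rotation as R
    s=bot.read_state();T=np.array(s['tcp_rot']);a=np.radians(yaw)
    G=np.array([[-np.sin(a),np.cos(a),0],[np.cos(a),np.sin(a),0],[0,0,-1]]).T.copy()
    y=np.array([np.cos(a),np.sin(a),0]);z=np.array([0,0,-1.]);G=np.stack([np.cross(y,z),y,z],1)
    print('shift',np.round(T.T@(np.array(pos)-s['position']),4),'turn',np.round(R.from_matrix(T.T@G).as_rotvec(degrees=True),2))
E
python3 - <<'E'
from h import *
for c in("scene","top"):
    Q=cloud(c,np.load(f'pics/{c}0.npy'));x,y,z=Q[...,0],Q[...,1],Q[...,2]
    m=lambda a,b,e,f,g,h:Q[(x>a)&(x<b)&(y>e)&(y<f)&(z>g)&(z<h)]
    print(c,'bench z',np.nanmedian(m(.42,.5,-.1,0,-.02,.02)[:,2]))
    b=m(.38,.6,-.32,-.16,.056,.075);print('blocktop',rect(b),np.median(b[:,2]))
    h=m(.40,.49,-.21,-.13,.02,.056);print('head',rect(h),h.min(0).round(3),h.max(0).round(3))
    p=m(.36,.6,.02,.2,.005,.012);print('plate',rect(p),len(p))
    k=m(.36,.6,.02,.2,.016,.075);print('above plate',rect(k),k.max(0).round(3))
    for zz in((.046,.06),):
        k=m(.49,.6,.05,.2,*zz);print('pocket tops',rect(k))
    o=m(.38,.60,-.12,.2,.08,.5);print('tall near cradle',o.min(0).round(3) if len(o) else None)
    o=m(.38,.64,.0,.32,.08,.5);print('tall wide',o.min(0).round(3) if len(o) else None)
    pts=models.tip_of(c,'piston')
E
```

```text
scene bench z 0.00111824192826121
blocktop (array([ 486.1, -233.5]), array([138.1, 100. ]), 6.6) 0.06490976456726627
head (array([ 437.3, -179.8]), array([70.5, 36.4]), 70.3) [ 0.413 -0.21   0.02 ] [ 0.46  -0.146  0.056]
plate (array([481.6, 109. ]), array([177.3, 229.9]), 88.0) 1152
above plate (array([512.1, 111.7]), array([191. ,  48.8]), 14.9) [0.6   0.157 0.066]
pocket tops (array([553.4, 122.5]), array([103. ,  48.5]), 16.8)
tall near cradle None
tall wide [0.456 0.224 0.08 ]
top bench z -0.0008890828999658096
blocktop (array([ 486.8, -232.7]), array([135.9, 103. ]), 6.7) 0.06316546247740273
head (array([ 451.2, -175.4]), array([76.6, 65.1]), 2.6) [ 0.414 -0.21   0.02 ] [ 0.49  -0.143  0.056]
plate (array([479.8, 108.5]), array([177.9, 238. ]), 88.8) 1188
above plate (array([495.2, 106. ]), array([155.3,  55.1]), 14.0) [0.572 0.148 0.065]
pocket tops (array([536.4, 119. ]), array([68.5, 48.3]), 16.4)
tall near cradle None
tall wide [0.457 0.226 0.08 ]
```

Run:
```python
from h import *
to([.446,-.162,.20],6.6)
for c in("scene","top"):
    p,Q=snap(c);r=models.outline_of(c,'cradle')[0];M=r['mask'];
    K=Q[cv2.erode(M.astype(np.uint8),np.ones((3,3)))>0];K=K[~np.isnan(K[:,0])]
    pl=K[(K[:,2]<.014)&(K[:,2]>.003)];print(c,r['p'],'plate',rect(pl),len(pl),'all',rect(K[K[:,2]<.07]))
    t=K[(K[:,2]>.044)&(K[:,2]<.07)];print('tops',rect(t));u=K[(K[:,2]>.046)&(K[:,0]>.52)];print('pocket',rect(u))
```

```text
shift [-0.4739 -0.6016  0.0336] turn [ 0.   -0.   60.61]
scene 0.91 plate (array([486.4, 104.7]), array([164.5,  70.8]), 14.6) 1063 all (array([487.4, 105. ]), array([166.5,  70.8]), 14.6)
tops (array([498.1, 105.3]), array([144.6,  44.7]), 15.8)
pocket (array([545.7, 118.5]), array([45.7, 45.5]), 12.7)
top 0.82 plate (array([485.9, 106. ]), array([165.4,  69.3]), 14.1) 1210 all (array([485.9, 106. ]), array([165.4,  69.3]), 14.1)
tops (array([497. , 109.8]), array([141.3,  47.4]), 14.1)
pocket (array([544.5, 120.9]), array([42.9, 49.1]), 8.8)
```

```bash
python3 -m jog '[[1,-0.47,-0.6,0.033,0,0,60.6],[1,-0.474,-0.602,0.033,0,0,60.6],[0.7,-0.474,-0.602,0.033,0,0,60.6],[0.6,-0.474,-0.602,0.033,0,0,60.6],[0.6,-0.474,-0.602,0.033,0,0,60.6],[0.6,-0.474,-0.602,0.033,0,0,60.6],[0.6,-0.474,-0.602,0.033,0,0,60.6],[0.6,-0.474,-0.602,0.033,0,0,60.6],[0.6,-0.474,-0.602,0.033,0,0,60.6],[0.6,-0.474,-0.602,0.033,0,0,60.6],[0.6,-0.474,-0.602,0.033,0,0,60.6],[0.6,-0.474,-0.602,0.033,0,0,60.6],[0.6,-0.474,-0.602,0.033,0,0,60.6],[0.6,-0.474,-0.602,0.033,0,0,60.6],[0.6,-0.474,-0.602,0.033,0,0,60.6],[0.6,-0.474,-0.602,0.033,0,0,60.6]]'
python3 - <<'E'
from h import *
s=bot.read_state();print(s['position'],np.round(s['tcp_rot'],3).tolist(),s['joint_positions'],s['opening'])
p,Q=snap('top');q,Q2=snap('scene')
cv2.imwrite('pics/a.png',np.hstack([cv2.resize(p[200:330,380:530],(400,347)),cv2.resize(q[270:400,380:530],(400,347))]))
to([.446,-.162,.037],6.6)
for c in('top','scene'):print([(r['xyz'],r['p']) for r in models.tip_of(c,'spindle_head')][:2])
E
```

```text
time_s: 3.7
position: [0.4452, -0.1605, 0.2006]
tcp_rot: [[-0.117, 0.993, -0.001], [0.993, 0.117, 0.001], [0.001, -0.001, -1.0]]
force: [-0.1, -0.2, -0.3]
opening: 0.6
grasp_force: 0.0
[ 0.44519758 -0.16047412  0.20061328] [[-0.117, 0.993, -0.001], [0.993, 0.117, 0.001], [0.001, -0.001, -1.0]] [-3.33946520e+01  2.14888020e+01  1.05369997e+02  1.41609374e-02
  5.32070618e+01 -4.01372094e+01] 0.6000392641436966
shift [-0.0011  0.0003  0.1637] turn [-0.01 -0.02  0.12]
[([0.4442, -0.1624, 0.0344], 0.64)]
[([0.4476, -0.1587, 0.0362], 0.8)]
```

View pics/a.png

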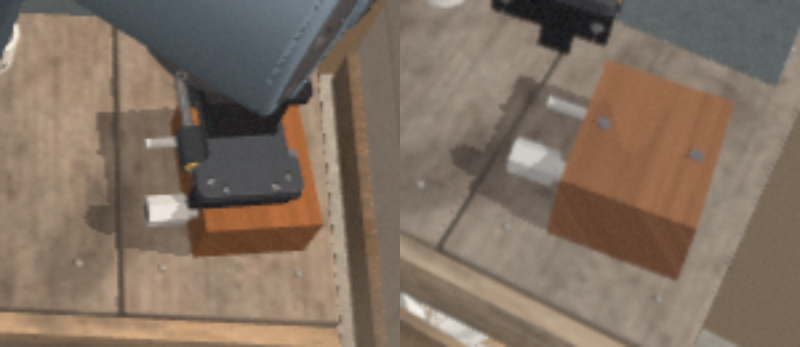

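The crops show the head (165,210 on the left, 530,160 on the right) and the pin beside it, both clear of the gripper. Next I'll descend and close.

```bash
python3 -m jog '[[0.6,-0.001,0,0.06,0,0,0],[0.6,-0.001,0,0.11,0,0,0],[0.6,-0.001,0,0.14,0,0,0],[0.6,-0.001,0,0.155,0,0,0],[0.6,-0.001,0,0.163,0,0,0],[0.6,-0.001,0,0.163,0,0,0],[0.4,-0.001,0,0.163,0,0,0],[0.3,-0.001,0,0.163,0,0,0],[0.2,-0.001,0,0.163,0,0,0],[0.2,-0.001,0,0.163,0,0,0],[0.2,-0.001,0,0.163,0,0,0],[0.2,-0.001,0,0.163,0,0,0]]'
```

```text
time_s: 5.4
position: [0.4461, -0.1635, 0.0377]
tcp_rot: [[-0.115, 0.993, 0.0], [0.993, 0.115, -0.0], [-0.0, 0.0, -1.0]]
force: [0.2, 0.5, 3.3]
opening: 0.27
grasp_force: 30.0
```

```bash
python3 -m jog '[[0.2,0.005,0,0,0,0,0],[0.2,0.012,0,0,0,0,0],[0.2,0.02,0,0,0,0,0],[0.2,0.03,0,0,0,0,0],[0.2,0.04,0,0,0,0,0],[0.2,0.05,0,0,0,0,0],[0.2,0.06,0,0,0,0,0],[0.2,0.07,0,0,0,0,0],[0.2,0.08,0,0,0,0,0],[0.2,0.09,0,0,0,0,0],[0.2,0.1,0,0,0,0,0],[0.2,0.11,0,0,0,0,0],[0.2,0.12,0,0,0,0,0],[0.2,0.13,0,0,0,0,0],[0.2,0.13,0,0,0,0,0]]'
python3 - <<'E'
from h import *
p,Q=snap('top');q,Q2=snap('scene')
cv2.imwrite('pics/b.png',np.hstack([cv2.resize(p[190:330,330:530],(400,280)),cv2.resize(q[240:400,340:540],(400,320))[:280]]))
to([.47,-.07,.06],-75.6)
x,y=Q[...,0],Q[...,1];z=Q[...,2]
o=Q[(x>.55)&(x<.68)&(y>-.07)&(y<.05)&(z>.02)&(z<.1)];print('piston',o.min(0),o.max(0))
E
```

```text
time_s: 7.28
position: [0.4306, -0.0334, 0.0375]
tcp_rot: [[-0.116, 0.993, -0.001], [0.993, 0.116, 0.0], [0.0, -0.001, -1.0]]
force: [0.1, 0.4, -1.7]
opening: 0.272
grasp_force: 30.0
shift [-0.04    0.0344 -0.0224] turn [ 3.000e-02 -0.000e+00  8.223e+01]
piston [0.65074979 0.00609442 0.02066872] [0.65859605 0.04626338 0.09990312]
```

View pics/b.png

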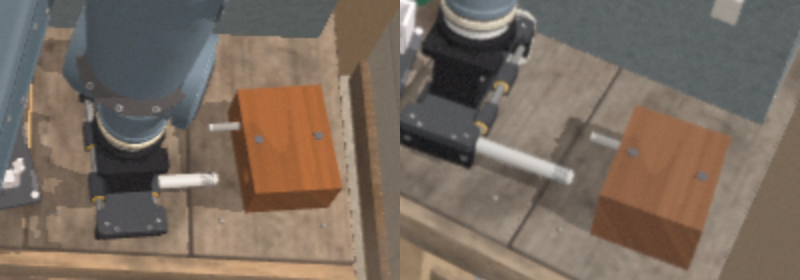

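The spindle is fully out and level (tail at about (215,180) left and (568,177) right), and the pin is still in its bore. Next I'll turn it to the cradle heading over free bench.

```bash
python3 -m jog '[[0.2,0,0.01,-0.03,0,0,0],[0.2,0,0.03,-0.0625,0,0,5],[0.2,-0.005,0.05,-0.0625,0,0,15],[0.2,-0.01,0.07,-0.0625,0,0,25],[0.2,-0.02,0.09,-0.0625,0,0,35],[0.2,-0.028,0.097,-0.0625,0,0,45],[0.2,-0.028,0.097,-0.0625,0,0,55],[0.2,-0.028,0.097,-0.0625,0,0,65],[0.2,-0.028,0.097,-0.0625,0,0,75],[0.2,-0.028,0.097,-0.0625,0,0,82],[0.2,-0.028,0.097,-0.04,0,0,82],[0.2,-0.028,0.097,-0.02,0,0,82],[0.2,-0.028,0.097,0,0,0,82],[0.2,-0.028,0.097,0.01,0,0,82],[0.2,-0.028,0.097,0.015,0,0,82],[0.2,-0.028,0.097,0.018,0,0,82],[0.2,-0.028,0.097,0.0195,0,0,82],[0.2,-0.028,0.097,0.0195,0,0,82]]'
```

```text
time_s: 9.62
position: [0.5308, -0.051, 0.0184]
tcp_rot: [[0.968, 0.252, 0.001], [0.252, -0.968, -0.0], [0.001, 0.0, -1.0]]
force: [-0.6, 0.3, -1.1]
opening: 0.27
grasp_force: 30.0
```

```bash
python3 -m jog '[[0.2,0,0,0.001,0,0,0],[0.2,0,0,0.002,0,0,0],[0.2,0,0,0.003,0,0,0],[0.2,0,0,0.003,0,0,0]]'
```

```text
time_s: 10.12
position: [0.5309, -0.051, 0.0169]
tcp_rot: [[0.968, 0.252, 0.001], [0.252, -0.968, -0.0], [0.001, 0.001, -1.0]]
force: [-2.0, 0.5, 12.3]
opening: 0.271
grasp_force: 30.0
```

```bash
python3 -m jog '[[0.28,0,0,0.002,0,0,0],[0.32,0,0,0.001,0,0,0],[0.36,0,0,0.001,0,0,0],[0.45,0,0,0.001,0,0,0],[0.55,0,0,0.001,0,0,0],[0.6,0,0,-0.005,0,0,0],[0.6,0,0,-0.03,0,0,0],[0.6,0,0,-0.08,0,0,0],[0.6,0,0,-0.14,0,0,0],[0.6,0,0,-0.18,0,0,0],[0.6,0,0,-0.18,0,0,0]]'
python3 - <<'E'
from h import *
p,Q=snap('top');q,Q2=snap('scene')
cv2.imwrite('pics/c.png',np.hstack([cv2.resize(p[190:330,300:500],(400,280)),cv2.resize(q[210:350,320:520],(400,280))]))
for c,A in(('top',Q),('scene',Q2)):
    for t in('spindle','spindle_head'):print(c,t,[(np.round(r['xyz'],4),r['p']) for r in models.tip_of(c,t)][:2])
    x,y,z=A[...,0],A[...,1],A[...,2]
    k=A[(x>.38)&(x<.58)&(y>-.13)&(y<.0)&(z>.008)&(z<.035)];print(rect(k),len(k))
    k=A[(x>.38)&(x<.50)&(y>-.13)&(y<.0)&(z>.01)&(z<.03)]
    b=np.median(k,0);f=np.polyfit(k[:,0],k[:,1],1);print('shank fit yaw',np.degrees(np.arctan(f[0])),b, k[:,0].min(),k[:,0].max())
E
```

```text
time_s: 11.5
position: [0.5328, -0.0516, 0.1989]
tcp_rot: [[0.968, 0.252, 0.008], [0.252, -0.968, -0.003], [0.007, 0.005, -1.0]]
force: [0.2, 0.5, -0.4]
opening: 0.6
grasp_force: 0.0
top spindle [(array([ 0.4674, -0.0725,  0.0112]), 0.64)]
top spindle_head [(array([ 0.5296, -0.0504,  0.0136]), 0.77)]
(array([475.6, -69.5]), array([156.2,  56.4]), 31.4) 426
shank fit yaw 14.557434279262788 [ 0.456854   -0.06913136  0.01616173] 0.4120419738251269 0.4996999660261423
scene spindle [(array([ 0.4637, -0.0709,  0.0132]), 0.72), (array([ 0.6112, -0.0091, -0.0014]), 0.67)]
scene spindle_head [(array([ 0.5335, -0.0477,  0.0116]), 0.84), (array([0.646 , 0.1556, 0.0008]), 0.43)]
(array([480.5, -64.5]), array([142.2,  24. ]), 14.4) 464
shank fit yaw 14.282089600025833 [ 0.45329877 -0.07169194  0.01748382] 0.4120535992330046 0.4997533911976298
```

View pics/c.png

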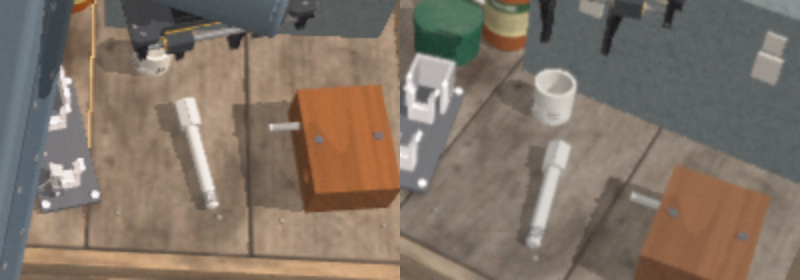

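The spindle lies clear on the bench at yaw ~14.4°, head at about (188,112) left and (557,160) right, and the pin is unmoved. Next I'll take the shank.

```bash
python3 - <<'E'
from h import *
to([.4592,-.0697,.0135],-75.6)
E
python3 -m jog '[[0.6,-0.04,0,0.01,0,0,0],[0.6,-0.076,0,0.03,0,0,0],[0.6,-0.076,0,0.08,0,0,0],[0.6,-0.076,0,0.12,0,0,0],[0.6,-0.076,0,0.12,0,0,0]]'
python3 - <<'E'
from h import *
to([.4592,-.0697,.0135],-75.6)
E
```

```text
shift [-0.0723  0.001   0.1802] turn [-0.11  0.18  0.21]
time_s: 12.42
position: [0.4544, -0.0692, 0.0721]
tcp_rot: [[0.968, 0.252, -0.008], [0.252, -0.968, 0.003], [-0.007, -0.005, -1.0]]
force: [-0.0, 0.1, -0.5]
opening: 0.602
grasp_force: 0.0
shift [0.0049 0.002  0.0586] turn [-0.31  0.41  0.18]
```

```bash
python3 -m jog '[[0.6,0.005,0.001,0.03,0,0,0],[0.6,0.005,0.001,0.04,0,0,0],[0.6,0.005,0.001,0.045,0,0,0],[0.6,0.005,0.001,0.045,0,0,0],[0.6,0.005,0.001,0.045,0,0,0]]'
python3 - <<'E'
from h import *
to([.4592,-.0697,.0135],-75.6)
E
```

```text
time_s: 13.05
position: [0.4625, -0.0699, 0.0308]
tcp_rot: [[0.968, 0.252, 0.001], [0.252, -0.968, -0.001], [0.001, 0.001, -1.0]]
force: [0.3, 0.4, -0.7]
opening: 0.604
grasp_force: 0.0
shift [-0.0031 -0.0011  0.0173] turn [ 0.05 -0.06  0.21]
```

```bash
python3 -m jog '[[0.6,-0.003,-0.001,0.007,0,0,0],[0.6,-0.003,-0.001,0.012,0,0,0],[0.6,-0.003,-0.001,0.016,0,0,0],[0.6,-0.003,-0.001,0.017,0,0,0],[0.4,-0.003,-0.001,0.017,0,0,0],[0.3,-0.003,-0.001,0.017,0,0,0],[0.1,-0.003,-0.001,0.017,0,0,0],[0.1,-0.003,-0.001,0.017,0,0,0],[0.1,-0.003,-0.001,0.017,0,0,0],[0.1,-0.003,-0.001,0.017,0,0,0],[0.1,-0.003,-0.001,0.017,0,0,0]]'
```

```text
time_s: 14.42
position: [0.459, -0.0696, 0.0131]
tcp_rot: [[0.968, 0.252, 0.0], [0.252, -0.968, -0.0], [0.0, 0.0, -1.0]]
force: [-0.2, 0.0, 0.4]
opening: 0.17
grasp_force: 30.0
```

```bash
python3 -m jog '[[0.1,0,0,-0.005,0,0,0],[0.1,0,0,-0.015,0,0,0],[0.1,0,0,-0.04,0,0,0],[0.1,0,0,-0.08,0,0,0],[0.1,0,0,-0.12,0,0,0],[0.1,0.01,-0.03,-0.12,0,0,0],[0.1,0.02,-0.07,-0.12,0,0,0],[0.1,0.03,-0.11,-0.12,0,0,0],[0.1,0.04,-0.15,-0.12,0,0,0],[0.1,0.046,-0.163,-0.12,0,0,0],[0.1,0.046,-0.163,-0.12,0,0,0],[0.1,0.046,-0.163,-0.12,0,0,0]]'
python3 - <<'E'
from h import *
p,Q=snap('top');q,Q2=snap('scene')
cv2.imwrite('pics/d.png',np.hstack([cv2.resize(p[190:330,240:440],(400,280)),cv2.resize(q[180:320,240:440],(400,280))]))
for c,A in(('top',Q),('scene',Q2)):
    for t in('spindle','spindle_head','pocket','seat','cradle'):print(c,t,[(np.round(r['xyz'],4),r['p']) for r in models.tip_of(c,t)][:2])
    x,y,z=A[...,0],A[...,1],A[...,2]
    k=A[(x>.47)&(x<.57)&(y>.08)&(y<.16)&(z>.085)&(z<.15)];print('head pts',len(k),rect(k) if len(k)>4 else'',np.median(k,0),k.max(0))
to([.463,.0994,.13],-75.6)
E
```

```text
time_s: 15.92
position: [0.4625, 0.0988, 0.1331]
tcp_rot: [[0.968, 0.251, 0.0], [0.251, -0.968, -0.0], [-0.0, 0.0, -1.0]]
force: [-0.7, 0.0, -2.0]
opening: 0.173
grasp_force: 30.0
top spindle [(array([0.4403, 0.1006, 0.042 ]), 0.72), (array([0.4701, 0.098 , 0.1311]), 0.54)]
top spindle_head [(array([ 4.765e-01,  1.012e-01, -3.000e-04]), 0.19)]
top pocket [(array([0.4692, 0.097 , 0.1313]), 0.5)]
top seat [(array([0.4799, 0.1034, 0.036 ]), 0.91), (array([ 0.4216,  0.2518, -0.0008]), 0.36)]
top cradle [(array([ 0.4287,  0.4998, -0.0051]), 0.65)]
head pts 10 (array([471.9,  98.7]), array([ 5.8, 10.1]), 21.5) [0.47253414 0.09948456 0.1367378 ] [0.47645548 0.10392963 0.14824578]
scene spindle [(array([0.4688, 0.0968, 0.1328]), 0.66)]
scene spindle_head []
scene pocket [(array([0.5388, 0.1156, 0.0345]), 0.73)]
scene seat [(array([0.475 , 0.1015, 0.0362]), 0.78)]
scene cradle [(array([0.4738, 0.0995, 0.0014]), 0.63)]
head pts 31 (array([489.3, 110.6]), array([65.8, 19.8]), 41.7) [0.47557984 0.1045143  0.13805956] [0.52052056 0.12503276 0.14567305]
shift [0.0005 0.0004 0.003 ] turn [-0.   0.   0.2]
```

View pics/d.png

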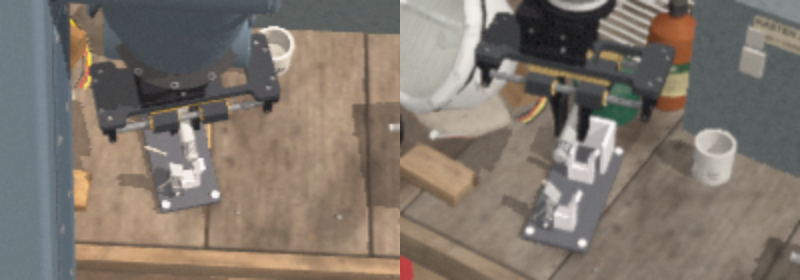

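The view is mostly hidden by the gripper. The held shank shows over the clip and fork (about (188,140) left), the lamp stays clear of the gripper body, and the cradle is unmoved. Descending.

```bash
python3 -m jog '[[0.1,0.002,0,0.02,0,0,0],[0.1,0.002,0,0.04,0,0,0],[0.1,0.002,0,0.055,0,0,0],[0.1,0.002,0,0.06,0,0,0],[0.1,0.002,0,0.06,0,0,0]]'
python3 - <<'E'
from h import *
s=bot.read_state();print(s['force'],s['moment'])
p,Q=snap('top');q,Q2=snap('scene')
cv2.imwrite('pics/e.png',np.hstack([cv2.resize(p[220:310,280:380],(400,360),interpolation=2),cv2.resize(q[220:310,280:380],(400,360),interpolation=2)]))
to([.4642,.0997,.06],-75.6)
E
```

```text
time_s: 17.15
position: [0.4644, 0.1003, 0.073]
tcp_rot: [[0.968, 0.252, -0.0], [0.252, -0.968, 0.0], [-0.0, -0.0, -1.0]]
force: [-0.3, 0.4, -1.7]
opening: 0.179
grasp_force: 30.0
[-0.26959968  0.40754851 -1.74739663] [-0.07222978  0.22817073  0.02596113]
shift [-0.0007  0.0004  0.0135] turn [ 0.02 -0.06  0.21]
```

View pics/e.png

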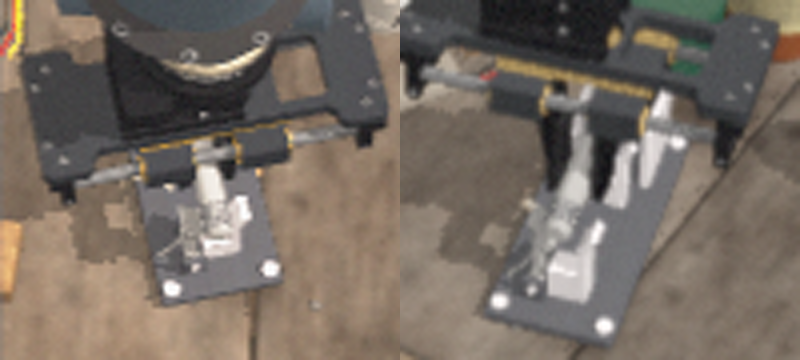

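Run:
```python
from h import *
o=np.array([.4735,.102]);a=np.radians(14.45);X=np.array([np.cos(a),np.sin(a)]);Y=np.array([-X[1],X[0]])
for c in('top','scene'):
    p,Q=snap(c);D=Q[...,:2]-o;u=D@X*1000;v=D@Y*1000;z=Q[...,2]*1000
    for lo,hi in((-70,-60),(-60,-52),(-52,-44),(-44,-36),(-36,-28),(-28,-20),(44,52),(52,60),(60,75)):
        m=(u>lo)&(u<hi)&(abs(v)<14)&(z>52)&(z<90)
        if m.sum()>2:print(c,lo,hi,m.sum(),'v',np.round(np.percentile(v[m],[5,50,95]),1),'z',np.round(np.percentile(z[m],[5,50,95]),1))
```

```text
top -60 -52 20 v [-5.8  1.5  6.9] z [65.4 72.3 75.8]
top -52 -44 26 v [-6.8  1.4  8.7] z [60.4 75.  77.5]
top -44 -36 32 v [-12.4   0.8  11.8] z [53.8 73.2 77.6]
top -36 -28 33 v [-11.1   0.9  10.5] z [53.7 74.3 79.6]
top -28 -20 24 v [-12.8  -0.3   6.4] z [70.7 75.  82.5]
scene -60 -52 29 v [-5.8 -0.3  5.1] z [66.5 73.2 77.5]
scene -52 -44 24 v [-7.7 -1.1  9.9] z [60.4 75.5 80. ]
scene -44 -36 30 v [-12.3  -1.3  12.1] z [53.9 74.7 81.3]
scene -36 -28 21 v [-8.4 -1.9  7.3] z [54.7 76.  80. ]
scene -28 -20 39 v [-12.8   0.5  13.8] z [68.5 77.7 82.9]
```

```bash
python3 -m jog '[[0.1,0,0,0.003,0,0,0],[0.1,0,0,0.006,0,0,0],[0.1,0,0,0.009,0,0,0],[0.1,0,0,0.012,0,0,0],[0.1,0,0,0.014,0,0,0],[0.1,0,0,0.016,0,0,0],[0.1,0,0,0.016,0,0,0]]'; python3 -c "
from rig import bot;print(bot.read_state()['moment'])"
```

```text
time_s: 18.23
position: [0.4645, 0.1, 0.0571]
tcp_rot: [[0.968, 0.253, 0.0], [0.253, -0.968, -0.0], [0.0, 0.0, -1.0]]
force: [0.3, -0.1, 0.9]
opening: 0.171
grasp_force: 30.0
[-0.35390828  0.34564825  0.02077509]
```

```bash
python3 -m jog '[[0.1,0,0,0.002,0,0,0],[0.1,0,0,0.004,0,0,0],[0.1,0,0,0.006,0,0,0],[0.1,0,0,0.008,0,0,0],[0.1,0,0,0.008,0,0,0]]'; python3 -c "
from rig import bot;print(bot.read_state()['moment'])"
```

```text
time_s: 18.85
position: [0.4657, 0.0998, 0.0492]
tcp_rot: [[0.968, 0.253, 0.003], [0.253, -0.968, -0.0], [0.003, 0.001, -1.0]]
force: [2.7, -4.3, 4.3]
opening: 0.168
grasp_force: 30.0
[-0.87917267 -0.0501943   0.10553181]
```

```bash
python3 -m jog '[[0.1,0,0,0.002,0,0,0],[0.1,0,0,0.004,0,0,0],[0.1,0,0,0.006,0,0,0],[0.1,0,0,0.008,0,0,0],[0.1,0,0,0.010,0,0,0],[0.1,0,0,0.010,0,0,0]]'
python3 - <<'E'
from h import *
print(bot.read_state()['moment'])
o=np.array([.4735,.102]);a=np.radians(14.45);X=np.array([np.cos(a),np.sin(a)]);Y=np.array([-X[1],X[0]])
for c in('top','scene'):
    p,Q=snap(c);D=Q[...,:2]-o;u=D@X*1000;v=D@Y*1000;z=Q[...,2]*1000
    for lo,hi in((-60,-54),(-54,-48),(-32,-24)):
        m=(u>lo)&(u<hi)&(abs(v)<6)&(z>25)&(z<90)
        if m.sum()>2:print(c,lo,hi,m.sum(),'v',np.round(np.percentile(v[m],[5,50,95]),1),'z',np.round(np.percentile(z[m],[5,50,95]),1))
E
```

```text
time_s: 19.6
position: [0.4638, 0.1, 0.0385]
tcp_rot: [[0.968, 0.252, -0.001], [0.252, -0.968, -0.0], [-0.001, -0.0, -1.0]]
force: [0.6, -4.5, -0.1]
opening: 0.171
grasp_force: 30.0
[-0.86490838 -0.04772901  0.04749322]
top -60 -54 13 v [-6.  -0.8  4.7] z [35.3 40.8 43.5]
top -54 -48 13 v [-4.5  0.6  5.1] z [38.6 43.8 46.6]
top -32 -24 14 v [-5.  -0.4  4.4] z [38.8 41.9 45.5]
scene -60 -54 25 v [-5.1 -0.5  4.1] z [36.1 41.5 47.5]
scene -54 -48 10 v [-5.7 -1.7  4.4] z [42.1 45.9 48.1]
scene -32 -24 9 v [-4.6 -0.5  4.6] z [43.5 45.  47.4]
```

```bash
python3 -m jog '[[0.1,0,0,0.001,0,0,0],[0.1,0,0,0.002,0,0,0],[0.1,0,0,0.003,0,0,0],[0.1,0,0,0.003,0,0,0]]'
```

```text
time_s: 20.2
position: [0.4637, 0.1005, 0.0375]
tcp_rot: [[0.968, 0.252, -0.0], [0.252, -0.968, 0.0], [-0.0, -0.0, -1.0]]
force: [-2.0, -3.6, 16.2]
opening: 0.175
grasp_force: 30.0
```

```bash
python3 -m jog '[[0.1,0,0,-0.002,0,0,0],[0.2,0,0,-0.002,0,0,0],[0.25,0,0,-0.002,0,0,0],[0.35,0,0,-0.002,0,0,0],[0.4,0,0,-0.002,0,0,0],[0.4,0,0,-0.002,0,0,0],[0.4,0,0,-0.002,0,0,0],[0.4,0,0,-0.015,0,0,0],[0.4,0,0,-0.04,0,0,0],[0.4,0,0,-0.09,0,0,0],[0.4,0,0,-0.14,0,0,0],[0.4,0,0.04,-0.19,0,0,0],[0.4,-0.02,0.1,-0.2,0,0,0],[0.4,-0.02,0.16,-0.2,0,0,0],[0.4,-0.02,0.2,-0.2,0,0,0],[0.4,-0.02,0.2,-0.2,0,0,0]]'
python3 - <<'E'
from h import *
o=np.array([.4735,.102]);a=np.radians(14.45);X=np.array([np.cos(a),np.sin(a)]);Y=np.array([-X[1],X[0]]);im=[]
for c in('top','scene'):
    p,Q=snap(c);D=Q[...,:2]-o;u=D@X*1000;v=D@Y*1000;z=Q[...,2]*1000
    r0,c0=(215,290) if c=='top' else (225,290);im.append(cv2.resize(p[r0:r0+90,c0:c0+80],(400,450),interpolation=2))
    for lo,hi in((-60,-52),(-28,-15),(-15,0),(0,15),(15,26),(52,58),(58,70),(70,80)):
        m=(u>lo)&(u<hi)&(abs(v)<6)&(z>25)&(z<90)
        if m.sum()>2:print(c,lo,hi,m.sum(),'v',round(np.median(v[m]),1),'z',np.round(np.percentile(z[m],[5,50,95]),1))
    for t in('spindle','spindle_head','jaw_nose','pin','piston'):print(t,[(np.round(r['xyz'],4),r['p']) for r in models.tip_of(c,t)][:1])
cv2.imwrite('pics/f.png',np.hstack(im))
E
```

```text
time_s: 22.2
position: [0.4963, -0.1012, 0.237]
tcp_rot: [[0.969, 0.248, 0.002], [0.248, -0.969, -0.001], [0.002, 0.002, -1.0]]
force: [-0.9, 0.7, 0.6]
opening: 0.396
grasp_force: 0.0
top -60 -52 17 v 0.9 z [32.6 41.6 46. ]
spindle [(array([0.4702, 0.1007, 0.0374]), 0.37)]
spindle_head []
jaw_nose []
pin []
piston [(array([ 0.6096, -0.0062,  0.0014]), 0.56)]
scene -60 -52 26 v 0.3 z [34.8 41.5 46. ]
scene -28 -15 24 v -1.4 z [41.3 43.6 47.2]
scene -15 0 25 v -0.5 z [41.  45.2 47. ]
scene 0 15 26 v -0.9 z [41.3 44.1 47.7]
scene 15 26 15 v -0.7 z [40.  44.6 47. ]
scene 52 58 6 v -1.7 z [47.4 49.9 52.9]
scene 58 70 19 v -0.6 z [46.9 48.7 52. ]
scene 70 80 13 v -0.4 z [47.1 49.5 52.2]
spindle [(array([0.4707, 0.1014, 0.0371]), 0.76)]
spindle_head [(array([0.5383, 0.1254, 0.0347]), 0.89)]
jaw_nose [(array([0.4359, 0.1019, 0.0429]), 0.61)]
pin [(array([ 0.4751,  0.0985, -0.0014]), 0.17)]
piston [(array([ 0.608 , -0.0076, -0.0022]), 0.83)]
```

View pics/f.png

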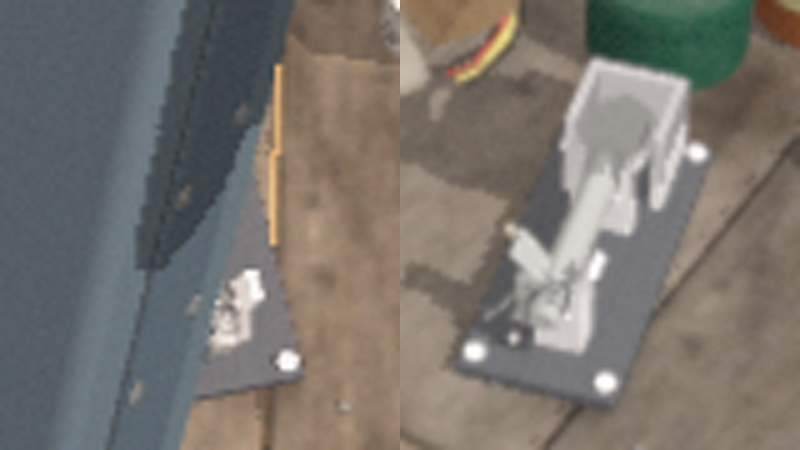

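The right-hand crop shows the head in the pocket (612,115) and the shank level in the U fork (590,210) and under the jaw (545,290). Depth puts the shank axis at about 36 mm, so it's fully home. The gripper is clear.

```bash
python3 -m jog '[[0.4,0,0,0,0,0,0],[0.4,0,0,0,0,0,0],[0.4,0,0,0,0,0,0],[0.4,0,0,0,0,0,0]]'; python3 -c "
from rig import workorder;print(workorder.hand_in())"
```

```text
time_s: 23.3
position: [0.4954, -0.0984, 0.236]
tcp_rot: [[0.968, 0.252, -0.0], [0.252, -0.968, -0.0], [-0.0, 0.0, -1.0]]
force: [-0.8, -0.2, 0.3]
opening: 0.4
grasp_force: 0.0
the job is handed in; nothing more can be done
None
```

The spindle is out of the block and fully home in the cradle, head in the pocket and by its measured height under the shut jaw; the pin was left alone, and I handed the job in at 23.3 s (no verdict was returned).

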